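# Tug the wedge out from under the games board and put it away

## Robot

A 6-joint arm with a two-finger parallel gripper is mounted at the origin on the work surface. World frame = base frame: x ahead of the robot, y to its left, z up, the work surface at z = 0. Lengths are in mm, angles in degrees, forces in N, time in s.
With the tool pointing down it reaches from about 350 to 850 mm from the base axis. Payload 8.1 kg.
Tool frame: the origin (TCP) lies between the finger pads; the fingertips stand 22 mm ahead of it and the grasp point (between the pads) lies 3 mm ahead of it; z points along the fingers, y is the direction in which the jaws open and shut (so a half turn about z gives the same grasp; the last joint's range is limited). The gripper opens to 85 mm and grips with 20 to 120 N. Pads are 22 mm wide; open, the fingers measure 114 mm over their backs; the gripper's body (76 mm by 85 mm) begins 54 mm behind the grasp point. The pads swing forward as they close: fully open they stand 13 mm farther back than shut.
Start: joints at [61.627, 7.471, 85.268, -0, 87.261, -4.893], TCP at [239.035, 550.334, 232.492] pointing down, gripper open.
Joint ranges: [-169.43, 169.43], [-51.17, 129.36], [1.28, 143.12], [-76.62, 256.62], [0, 156.53], [-152.29, 152.29]. Speed limits (degrees/s): [136.94, 136.94, 159.86, 180, 180, 180].

## Interface

Orientations are given as [roll, pitch, yaw] about the fixed x, y, z axes, in that order (R = Rz(yaw) Ry(pitch) Rx(roll)).
In Python, from bench import r gives the robot as it stands.
- The arm moves only by the tool drive_tool, never from a script. Its argument "moves" is a list of rows, each a list of 2 entries, a list of its own where there are three numbers: the shift along the world's x, y, z in mm, then the turn about the world's z in degrees. A call has exactly 8 rows; each row is the pose to reach, as a shift and turn from the pose commanded when the call began; what a row does not reach only later rows make up. A row lasts 1/12 s, in which the tool goes at most 41.7 mm and 7.16 degrees, less where a joint would pass 70% of its speed; a pose out of reach is approached as far as the arm can. A call with a gripper value outside its range is refused whole. "fingers" is the finger opening in mm, from 0 to 85.4, set as the call begins (left out, the last holds). The fingers move at their own pace and stop on an object; "squeeze" is the grip in N (left out, the last holds). Time passes only in rows, so rows that repeat a pose let the fingers close, or fill a call up. It gives the time, the measured TCP pose, the force and the opening at its end, in the units of the state.
- r.sense(): the state, without advancing time (a new reading comes with each control period).
- r.snapshot(name): name is "scene" or "top"; returns a dict with "pixels" (384x512x3 uint8, red, green, blue), "camera_matrix" (3x3 intrinsics, pixels), "xyz" and "orientation" of the camera in the world. Camera axes: x right, y down, z forward; pixel columns grow to the right and rows downward; lengths in mm; the calibration is good to about 2 mm. A picture is of the moment at which its call begins. There is no depth.
- r.hand_in(): hands the job in, once; it reports no verdict.
The state is a dict: "time": time; "joint_pos": joint angles; "qd": joint speeds; "joint_efforts": joint torques, N m; "tool_pos": TCP position; "tcp_rot": TCP orientation; "ft_force": force on the tool from outside, world axes, zero at the start; "wrist_torque": the same for the moment, N m; "finger_gap": finger opening in mm.
Only numpy, scipy, OpenCV 4.12 (cv2) and the standard library are available. Lean on these libraries where they do the work, as an engineer would, in place of code of your own. Each camera call takes 0.05 s, during which the arm holds its last target.

## Task

The heavy games board has dried underneath, so work the wooden wedge straight back out from under its near edge in small gentle tugs, coming to rest after each, so that the board settles softly onto its feet and stays in its place. Let go of the wedge on the shelf clear of the board, then take it again by its middle and lower it, without dropping it, flat and slope up onto the floor of the long grey bin, whose side cut-outs leave room for the fingers. Leave the cribbage board and the coaster with its dice cup alone.

Things in the scene. Friction and masses are not known exactly. Their poses are not given: they have to be found in the camera images.
- board: loose heavy square games board of dark wood, chequered top, 340 x 340 x 26 mm, 2.2 kg, on four rubber feet 6 mm high (so its underside is 6 mm above the shelf when flat). The wedge props its near edge up, underside about 20 mm above the shelf there. Origin: middle of the near edge (towards the robot), on the underside. x runs to the far edge (340 mm), y left along the near edge, z up
- wedge: pale wooden wedge 110 mm long, 44 mm wide, 28 mm thick at the heel, tapering evenly to 5 mm; upright sides, 60 g. It lies flat on the shelf, thin end under the board; sliding it out takes about 4 to 10 N. Origin: middle of the underside (16.5 mm thick there; centre of mass 13 mm nearer the heel). x runs along it to the thin end, y across, z up
- wedge_tip (a point): middle of the wedge's thin end, top edge (55 mm along x from its origin, 5 mm up)
- wedge_heel (a point): middle of the top edge of the wedge's heel face (55 mm from its origin against x, 28 mm up); at the start 35 to 41 mm of the heel end stick out towards the robot from under the board's near edge
- bin: long grey plastic bin, open at the top, fixed on the shelf: inside 128 mm long (x) by 58 mm wide (y), walls 3 mm thick, rim 40 mm above the shelf, floor 3 mm thick; a small black flap latch hangs on one short end. Half-way along, each long side has a cut-out 48 mm wide, down to a sill 7 mm above the shelf. Origin: centre of the underside, z up. The wedge may lie in it either way round
- coaster: round white ceramic coaster, 96 mm across, 8 mm thick; origin: centre of the underside. Not to be disturbed.
- cup: clear plastic dice cup, 72 mm across the rim, 95 mm high, with six red dice in it, standing on the coaster; origin: centre of the underside. Not to be disturbed.
- cribbage: dark wooden cribbage board 300 x 80 x 18 mm with four steel pegs that stand 28 mm above it, on the shelf to the left; origin: centre of the underside; x along its length. Not to be disturbed.
Not all that is in view belongs to the job. What is meant by the bin is not yellow, and is the larger of those in its own colour.

How it is judged (in metres and radians):
On the way, in this order (a step that is already met when the one before it is completed fails the run):
1. after a tug the wedge rests part of the way out: drawn back by about 15 mm or more, its thin end still at least 5 mm under the board's near edge (x of wedge_tip in the frame of board between 0.005 and 0.057 m and linear speed of wedge below 0.01 m/s), for 0.1 s.
2. the wedge lies still and let go on the shelf, wholly clear of the board's near edge, and the board is down flat (x of wedge_tip in the frame of board below -0.002 m and height (world z) of wedge below 0.004 m and angle between wedge's own z axis and vertical below 0.06 rad and linear speed of wedge below 0.01 m/s and contact force between the fingers and wedge below 0.1 N and angle between board's own z axis and vertical below 0.012 rad), for 0.2 s.
At the end, for the whole second after the job is handed in: The wedge lies flat (within 3.5 degrees), slope up, still, on the bin's floor, either way round; the games board lies flat on its feet (within 0.7 degrees), shifted along the shelf by at most 20 mm (origin within 25 mm of its start, about 14 mm of it the coming down) (x of wedge in the frame of bin between -0.018 and 0.018 m and y of wedge in the frame of bin between -0.012 and 0.012 m and z of wedge in the frame of bin below 0.007 m and angle between wedge's own z axis and vertical below 0.06 rad and linear speed of each of wedge, board below 0.01 m/s and angle between board's own z axis and vertical below 0.012 rad and height (world z) of board below 0.009 m and distance of board from where it was at the start of the episode below 0.025 m); the robot touches nothing.
It fails at once if the board is let fall or jolted (faster than 0.12 m/s) (linear speed of board above 0.12 m/s).
It fails at once if the wedge is dropped or thrown into the bin (faster than 0.4 m/s within 40 mm above the bin's floor) (horizontal distance between wedge and bin below 0.03 m and z of wedge in the frame of bin below 0.043 m and linear speed of wedge above 0.4 m/s).
It fails at once if the coaster, the dice cup or the cribbage board is pushed by more than 20 mm or the cup is tipped (distance of any of coaster, cup, cribbage from where it was at the start of the episode above 0.02 m or angle between cup's own z axis and vertical above 0.3 rad).
It also fails if it takes over 67 s, if anything falls off the work surface, if the arm or the gripper's body presses on something with over 40 N, if the wrist force passes 120 N, or if a joint passes its speed limit or range.

## Working session

There is one attempt and no reset: what is moved stays moved. The work goes in short steps, Python scripts to look and compute and a tool call to move; the robot and the scene stay as the last step left them, time stands still between calls to the robot, and variables do not carry over. Pictures are saved under pics/ and viewed, and the job is handed in when it is done.

Besides the shell and the picture viewer there is one more tool, called as a command line: name --argument value ..., lists and objects as JSON in quotes. drive_tool: Moves the arm, as the interface text tells. Its arguments: {"type":"object","properties":{"moves":{"type":"array","items":{"type":"array"}},"fingers":{"type":"number"},"squeeze":{"type":"number"}},"required":["moves"]}

```bash
ls; mkdir -p pics
python3 - <<'E'
from bench import r
import cv2
print(r.sense())
for n in("scene","top"):
    s=r.snapshot(n);cv2.imwrite(f"pics/{n}0.png",s["pixels"][:,:,::-1]);print(n,s["camera_matrix"],s["xyz"],s["orientation"])
E
```

```text
pics
{'time': 0.0, 'joint_pos': array([ 6.16267453e+01,  7.51571445e+00,  8.53297344e+01,  2.80778006e-06,
        8.72593039e+01, -4.89394618e+00]), 'qd': array([ 0.07661735, -0.01138132,  0.05423527,  0.11719365,  0.02805095,
        0.09174269]), 'joint_efforts': array([-9.76453412e-04, -5.69422674e+01, -5.00529242e+01, -4.24160507e-04,
        1.51704153e-02,  1.83504591e-05]), 'tool_pos': array([238.78262873, 549.85345274, 231.43372198]), 'tcp_rot': array([-1.79895629e+02, -8.93942115e-03,  1.56520683e+02]), 'ft_force': array([ 0.43940129,  0.63501029, -0.65180298]), 'wrist_torque': array([-0.01635418, -0.00892015,  0.00691062]), 'finger_gap': 85.48185567545355}
scene [[413.14802611   0.         255.14919068]
 [  0.         413.14802611 194.1242056 ]
 [  0.           0.           1.        ]] [1174.63429803 -648.96285231  813.10578414] [-127.22588309   -0.79145507   43.44999618]
top [[424.532478     0.         258.8418665 ]
 [  0.         424.532478   183.23218054]
 [  0.           0.           1.        ]] [ 279.86546402   92.8791677  1104.51133264] [-1.68033699e+02 -1.17612465e-01 -9.45788140e+01]
```

View pics/scene0.png

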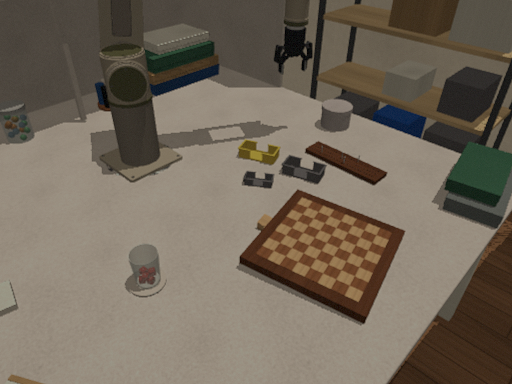

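View pics/top0.png

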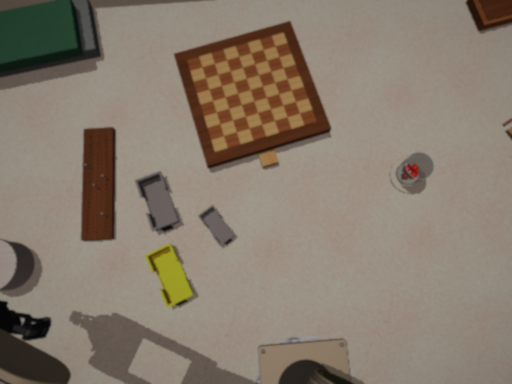

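In the top view, the things that could be taken for the bin are the larger grey one at (158,202), the smaller grey one at (217,226) and the yellow one at (170,275). By the description I choose (158,202). The wedge candidate is the pale block at (269,159) against the board's near edge. I'll check both in close crops.

```bash
cat > h.py <<'E'
from bench import r
import cv2,numpy as np
from scipy.spatial.transform import Rotation as R
def snap(n): return r.snapshot(n)
def ray(s,u,v):
    d=np.linalg.inv(s["camera_matrix"])@np.array([u,v,1.]);
    return np.array(s["xyz"]),R.from_euler("xyz",s["orientation"],degrees=True).as_matrix()@d
def pt(s,u,v,z):
    c,d=ray(s,u,v); return c+d*(z-c[2])/d[2]
def pix(s,p):
    q=R.from_euler("xyz",s["orientation"],degrees=True).as_matrix().T@(np.array(p,float)-s["xyz"]); q=s["camera_matrix"]@q; return q[:2]/q[2]
def crop(s,u0,v0,u1,v1,k,name):
    im=cv2.resize(s["pixels"][v0:v1,u0:u1,::-1],None,fx=k,fy=k,interpolation=cv2.INTER_CUBIC); cv2.imwrite(name,im)
E
python3 - <<'E'
from h import *
t=snap("top");s=snap("scene")
a=cv2.resize(t["pixels"][135:195,225:305,::-1],None,fx=7,fy=7,interpolation=cv2.INTER_CUBIC);cv2.imwrite("pics/w1.png",a)
crop(t,125,160,205,240,7,"pics/b1.png")
crop(s,235,135,345,245,5,"pics/s1.png")
print(pt(t,269,159,28),pt(t,158,202,40))
E
```

```text
[569.7922942   40.70326149  28.        ] [476.36952711 331.72149488  40.        ]
```

View pics/w1.png

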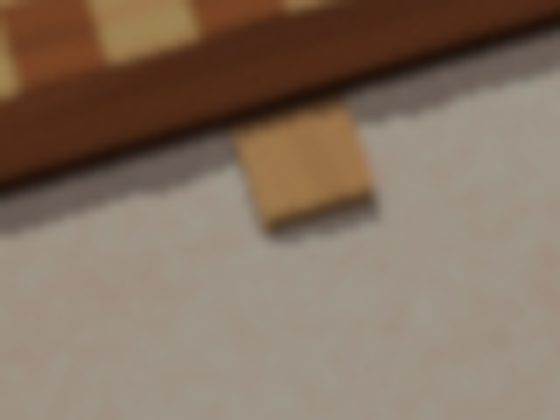

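View pics/b1.png

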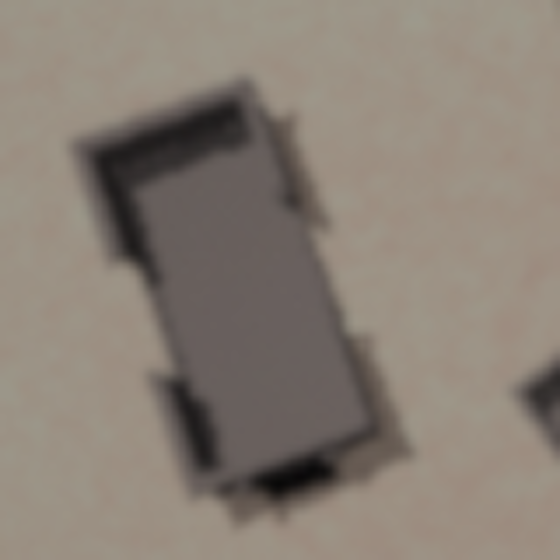

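View pics/s1.png

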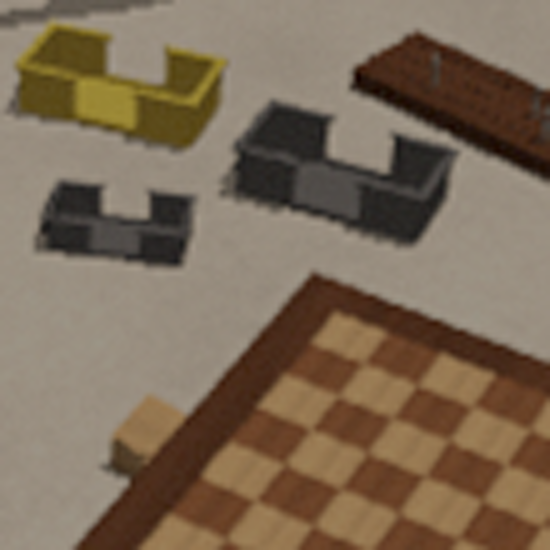

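Run:
```python
from h import *
t=snap("top")
im=t["pixels"]
hsv=cv2.cvtColor(im,cv2.COLOR_RGB2HSV)
print(hsv[159,269],hsv[152:170,270].tolist())
k=6
sub=im[135:195,225:305]; big=cv2.resize(sub,None,fx=k,fy=k,interpolation=cv2.INTER_CUBIC)
h=cv2.cvtColor(big,cv2.COLOR_RGB2HSV)
m=((h[:,:,1]>95)&(h[:,:,2]>125)).astype(np.uint8)
n,l,st,_=cv2.connectedComponentsWithStats(m)
i=l[int((159-135)*k),int((269-225)*k)];m=(l==i).astype(np.uint8)
c=max(cv2.findContours(m,0,2)[0],key=cv2.contourArea)
ap=cv2.approxPolyDP(c,8,True)[:,0]
f=lambda p:((p[0]+.5)/k-.5+225,(p[1]+.5)/k-.5+135)
for p in ap: u,v=f(p); print(round(u,1),round(v,1),pt(t,u,v,28).round(1),pt(t,u,v,20).round(1))
o=big[:,:,::-1].copy(); cv2.polylines(o,[ap.reshape(-1,1,2)],True,(255,0,0),1);cv2.imwrite("pics/w2.png",o)
# bin: crop floor etc. corners by eye in b1 (k=7, offset 125,160)
g=lambda a,b:((a+.5)/7-.5+125,(b+.5)/7-.5+160)
for nm,a,b,z in(("rimTL",75,145,40),("rimTR",250,78,40),("rimBR",378,432,40),("rimBL",200,492,40),):
    print(nm,pt(t,*g(a,b),z).round(1))
# board corners top z: near 26+20, far 32
for u,v,z in((210,165.5,46),(328.5,129.5,46),(291,23,33),(176,55,33)): print(pt(t,u,v,z).round(1))
```

```text
[ 15 139 154] [[15, 139, 149], [15, 138, 155], [15, 138, 155], [15, 137, 154], [15, 140, 153], [15, 140, 153], [15, 139, 152], [15, 138, 152], [15, 138, 152], [15, 137, 154], [15, 138, 152], [16, 138, 139], [15, 136, 107], [15, 115, 82], [13, 70, 88], [14, 51, 106], [16, 42, 128], [18, 37, 150]]
274.4 150.8 [591.1  24.6  28. ] [593.4  24.1  20. ]
258.8 154.8 [583.5  66.6  28. ] [585.7  66.4  20. ]
262.1 166.1 [552.1  60.4  28. ] [554.2  60.1  20. ]
277.6 161.4 [561.5  18.8  28. ] [563.6  18.3  20. ]
rimTL [537.5 388.   40. ]
rimTR [557.6 323.3  40. ]
rimBR [423.1 281.7  40. ]
rimBL [406.7 346.   40. ]
[559.7 194.3  46. ]
[ 632.3 -120.6   46. ]
[956.8 -54.   33. ]
[884.2 271.3  33. ]
```

View pics/w2.png

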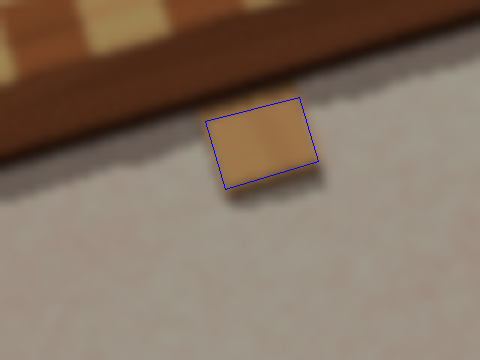

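The crops confirm both choices:
- **Bin:** in b1 it is the larger grey one, with its black latch at crop (290,478).
- **Wedge:** in w1 the heel corners are at crop (268,228) and (373,190), with yaw about 11.5° and heel middle near (556,39.5).

Its heel sticks out 37.6 mm, which fits the stated 35–41 mm. Now moving above it.

drive_tool --moves '[[[20,-32,0],5],[[41,-64,0],10],[[62,-96,0],15],[[83,-128,0],20],[[104,-160,0],25],[[125,-192,0],30],[[146,-224,0],35],[[166,-255,0],35]]' --fingers 70 --squeeze 40

```text
time: 0.92
tool_pos: [405.7, 293.6, 232.6]
tcp_rot: [180.0, 0.0, -168.1]
ft_force: [0.2, 0.3, 0.9]
finger_gap: 70.0
```

drive_tool --moves '[[[20,-32,0],0],[[41,-64,0],0],[[62,-96,0],0],[[83,-128,0],0],[[104,-160,0],0],[[125,-192,0],0],[[146,-224,-20],0],[[164,-253,-50],0]]'

```text
time: 1.58
tool_pos: [570.3, 43.3, 188.9]
tcp_rot: [-179.9, 0.4, -168.5]
ft_force: [0.7, 0.6, -0.1]
finger_gap: 70.0
```

drive_tool --moves '[[[0,0,-30],0],[[0,0,-60],0],[[0,0,-90],0],[[0,0,-115],0],[[0,0,-122],0],[[0,0,-122],0],[[0,0,-122],0],[[0,0,-122],0]]'

```text
time: 2.25
tool_pos: [568.6, 45.8, 66.3]
tcp_rot: [-180.0, 0.2, -168.5]
ft_force: [-0.4, 0.2, -0.1]
finger_gap: 70.3
```

Run:
```python
from h import *
t=snap("top");s=snap("scene");print(r.sense()["tool_pos"])
crop(t,225,115,325,195,6,"pics/w3.png")
crop(s,225,175,315,245,7,"pics/s3.png")
for z in(40,):print(pix(s,[569,42.3,z]),pix(t,[569,42.3,z]),pix(s,[555.5,39.5,28]))
# board edge yaw
im=t["pixels"];hsv=cv2.cvtColor(im,cv2.COLOR_RGB2HSV)
m=((hsv[:,:,1]>130)&(hsv[:,:,2]<150)).astype(np.uint8);m=cv2.morphologyEx(m,cv2.MORPH_CLOSE,np.ones((15,15)))
n,l,st,_=cv2.connectedComponentsWithStats(m)
i=l[90,250];c=max(cv2.findContours((l==i).astype(np.uint8),0,2)[0],key=cv2.contourArea)
q=cv2.boxPoints(cv2.minAreaRect(c));print(q,[pt(t,*p,40).round(1) for p in q])
```

```text
[568.73015372  45.78425898  66.4244497 ]
[263.7755219  214.92047831] [268.5306985 158.1245743] [259.63049898 216.41585014]
[[-1.1725994e-14  0.0000000e+00]
 [ 5.1100000e+02  0.0000000e+00]
 [ 5.1100000e+02  3.8300000e+02]
 [ 0.0000000e+00  3.8300000e+02]] [array([1088.5,  757.5,   40. ]), array([ 975.5, -679.7,   40. ]), array([ -17.1, -475.8,   40. ]), array([ 78.5, 711.3,  40. ])]
```

View pics/w3.png

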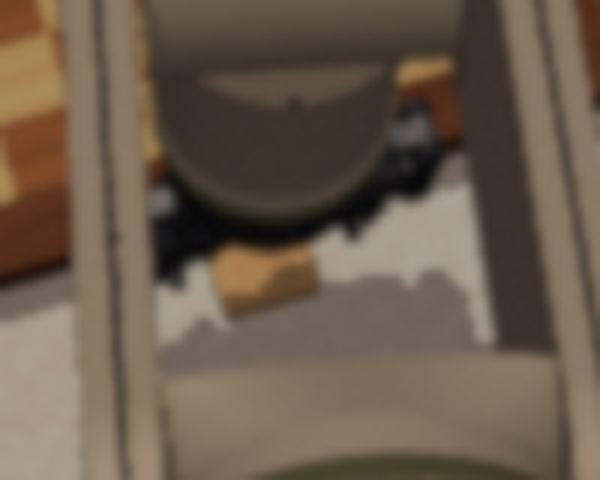

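View pics/s3.png

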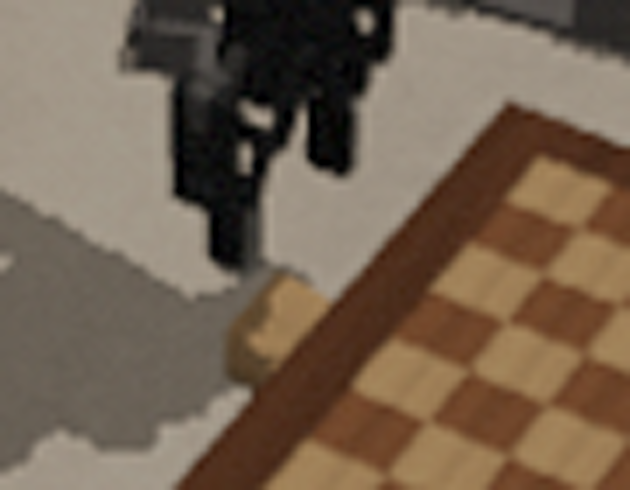

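Measured TCP is (568.7, 45.8, 66.4): the last row of the second call was over the row limit, so its shortfall carried over. I'll correct from the measured pose and go down.

drive_tool --moves '[[[1,-3.5,0],0],[[1,-3.5,-10],0],[[1,-3.5,-20],0],[[1,-3.5,-28],0],[[1,-3.5,-34],0],[[1,-3.5,-38],0],[[1,-3.5,-38],0],[[1,-3.5,-38],0]]'

```text
time: 3.02
tool_pos: [567.6, 42.2, 25.4]
tcp_rot: [180.0, -0.1, -168.5]
ft_force: [0.2, 1.1, -0.2]
finger_gap: 69.9
```

Run:
```python
from h import *
t=snap("top");s=snap("scene");d=r.sense();print(d["tool_pos"],d["ft_force"])
crop(t,225,115,325,195,6,"pics/w4.png")
crop(s,225,175,315,245,7,"pics/s4.png")
```

```text
[568.30090758  42.20964794  26.27632957] [-0.18396521  0.13614018 -0.0668975 ]
```

View pics/s4.png

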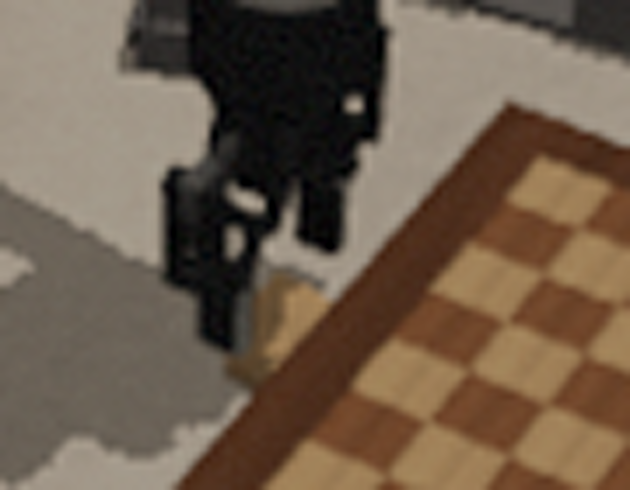

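View pics/w4.png

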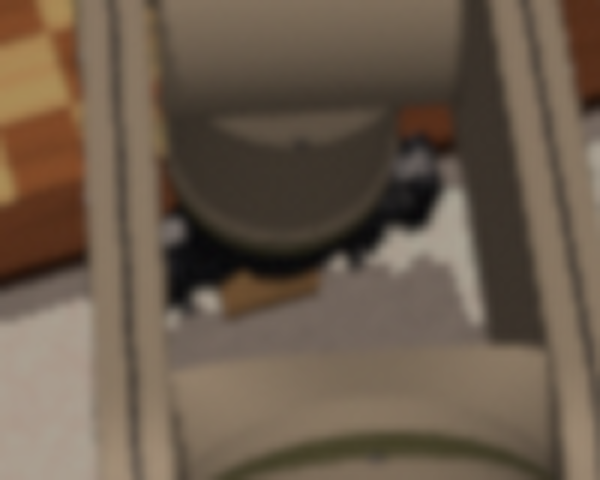

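The scene crop shows the fingers straddling the heel (near fingertip at crop (215,345)), clear of the board. Closing now.

drive_tool --moves '[[[0,0,0],0],[[0,0,0],0],[[0,0,0],0],[[0,0,0],0],[[0,0,0],0],[[0,0,0],0],[[0,0,0],0],[[0,0,0],0]]' --fingers 50

```text
time: 3.78
tool_pos: [567.9, 42.2, 25.9]
tcp_rot: [-180.0, -0.0, -168.5]
ft_force: [-0.4, -0.6, 0.5]
finger_gap: 50.3
```

drive_tool --moves '[[[0,0,0],0],[[0,0,0],0],[[0,0,0],0],[[0,0,0],0],[[0,0,0],0],[[0,0,0],0],[[0,0,0],0],[[0,0,0],0]]' --fingers 38 --squeeze 35

```text
time: 4.45
tool_pos: [568.5, 42.7, 27.0]
tcp_rot: [180.0, 0.1, -168.5]
ft_force: [-3.2, 1.9, 8.5]
finger_gap: 37.9
```

Run:
```python
from h import *
s=snap("scene");d=r.sense();print(d["tool_pos"],d["ft_force"],d["wrist_torque"],d["finger_gap"])
crop(s,225,175,315,245,7,"pics/s5.png")
```

```text
[568.47258307  42.71223539  27.04436405] [-4.56066767  2.11047474  9.06154375] [ 0.05236099  0.56416577 -0.11126435] 38.22537790826009
```

View pics/s5.png

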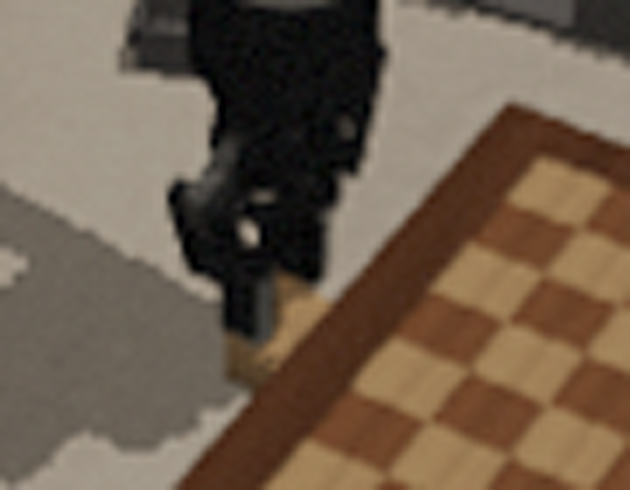

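Run:
```python
from h import *
s=r.snapshot("scene")
for g,yy in((70,0),(38,0)):
  for t in(g/2,g/2+12):
    for z in(0,4,10,16,28):
      for f in (-11,11):
        p=[568+.2*t+.98*f,42.2-.98*t+.2*f,z];q=pix(s,p);print(g,t,z,f,((q-[225,175])*7).round(0))
```

```text
70 35.0 0 -11 [201. 388.]
70 35.0 0 11 [246. 408.]
70 35.0 4 -11 [201. 381.]
70 35.0 4 11 [246. 401.]
70 35.0 10 -11 [201. 370.]
70 35.0 10 11 [247. 390.]
70 35.0 16 -11 [202. 360.]
70 35.0 16 11 [247. 379.]
70 35.0 28 -11 [202. 338.]
70 35.0 28 11 [248. 357.]
70 47.0 0 -11 [186. 405.]
70 47.0 0 11 [231. 424.]
70 47.0 4 -11 [186. 398.]
70 47.0 4 11 [231. 417.]
70 47.0 10 -11 [186. 387.]
70 47.0 10 11 [231. 406.]
70 47.0 16 -11 [186. 376.]
70 47.0 16 11 [232. 396.]
70 47.0 28 -11 [186. 354.]
70 47.0 28 11 [232. 374.]
38 19.0 0 -11 [221. 367.]
38 19.0 0 11 [266. 386.]
38 19.0 4 -11 [221. 360.]
38 19.0 4 11 [266. 379.]
38 19.0 10 -11 [222. 349.]
38 19.0 10 11 [267. 368.]
38 19.0 16 -11 [222. 338.]
38 19.0 16 11 [267. 357.]
38 19.0 28 -11 [222. 316.]
38 19.0 28 11 [268. 335.]
38 31.0 0 -11 [206. 383.]
38 31.0 0 11 [251. 402.]
38 31.0 4 -11 [206. 376.]
38 31.0 4 11 [251. 395.]
38 31.0 10 -11 [206. 365.]
38 31.0 10 11 [252. 384.]
38 31.0 16 -11 [207. 354.]
38 31.0 16 11 [252. 373.]
38 31.0 28 -11 [207. 332.]
38 31.0 28 11 [253. 352.]
```

The gap of 38 mm is under the 44 mm wedge width and there are 9 N upward, with the fingertips at crop (250,340) above the wedge's side face. The tips are on top of the wedge, so they stand higher than I had reckoned. Raise, open and go lower.

drive_tool --moves '[[[0,0,6],0],[[0,0,12],0],[[0,0,12],0],[[0,0,12],0],[[0,0,12],0],[[0,0,12],0],[[0,0,12],0],[[0,0,12],0]]' --fingers 62

```text
time: 5.22
tool_pos: [567.7, 42.2, 37.6]
tcp_rot: [180.0, -0.0, -168.5]
ft_force: [0.5, -0.4, 0.7]
finger_gap: 61.7
```

Run:
```python
from h import *
s=snap("scene");t=snap("top");d=r.sense();print(d["tool_pos"],d["ft_force"],d["finger_gap"])
crop(s,225,175,315,245,7,"pics/s6.png");crop(t,225,115,325,195,6,"pics/w6.png")
```

```text
[567.80553975  42.19849936  37.74269755] [-0.25475789 -0.29422746 -0.15554636] 61.92909799224942
```

View pics/s6.png

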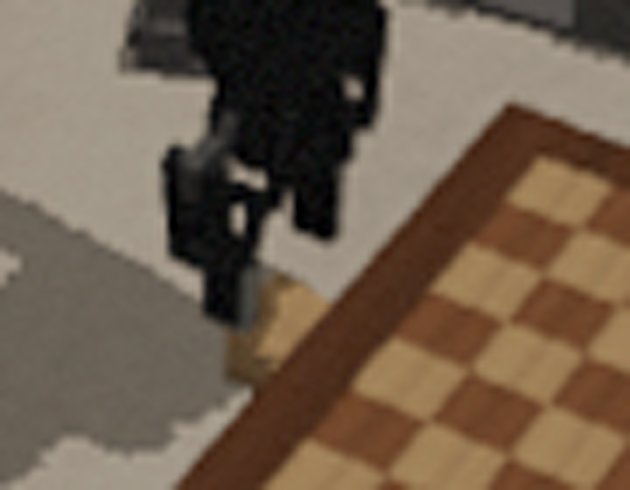

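View pics/w6.png

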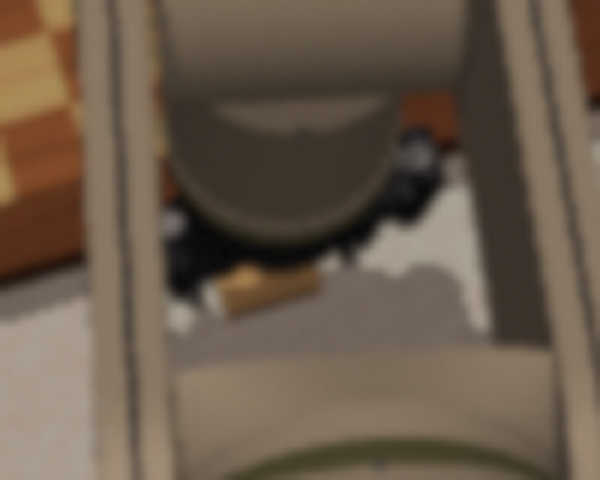

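Fingertips project to only a few mm below TCP height, so I'll go down in small force-checked steps.

drive_tool --moves '[[[1,0,-6],0],[[1,0,-12],0],[[1,0,-16],0],[[1,0,-18],0],[[1,0,-20],0],[[1,0,-20],0],[[1,0,-20],0],[[1,0,-20],0]]' --fingers 60

```text
time: 5.98
tool_pos: [569.1, 42.2, 18.1]
tcp_rot: [-180.0, 0.0, -168.5]
ft_force: [0.9, 0.5, -0.4]
finger_gap: 59.9
```

Run:
```python
from h import *
s=snap("scene");d=r.sense();print(d["tool_pos"],d["ft_force"],d["finger_gap"])
crop(s,225,175,315,245,7,"pics/s7.png")
```

```text
[569.16730725  42.18113695  18.21414777] [0.819051   0.56289765 0.10113575] 59.73079770616379
```

View pics/s7.png

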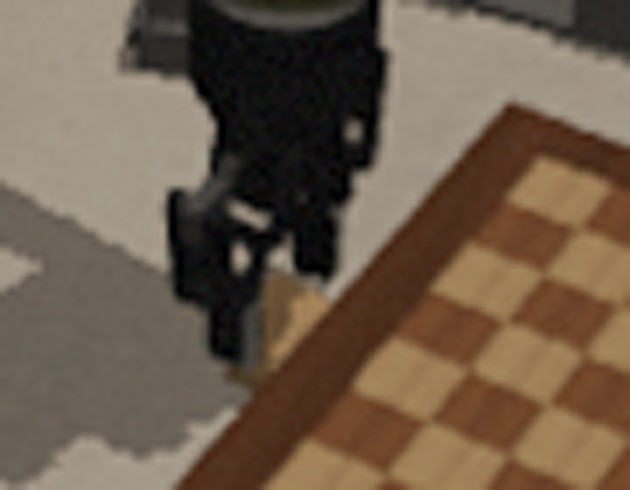

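drive_tool --moves '[[[0,0,-2],0],[[0,0,-4],0],[[0,0,-6],0],[[0,0,-8],0],[[0,0,-8],0],[[0,0,-8],0],[[0,0,-8],0],[[0,0,-8],0]]' --fingers 56

```text
time: 6.7
tool_pos: [569.0, 42.2, 10.0]
tcp_rot: [-180.0, 0.0, -168.5]
ft_force: [-0.7, 1.0, 0.7]
finger_gap: 55.5
```

Run:
```python
from h import *
s=snap("scene");d=r.sense();print(d["tool_pos"],d["ft_force"],d["finger_gap"])
crop(s,225,175,315,245,7,"pics/s8.png")
```

```text
[569.04527575  42.22810065  10.05394275] [-0.00551947  0.61518198  0.41592503] 55.93470517295751
```

View pics/s8.png

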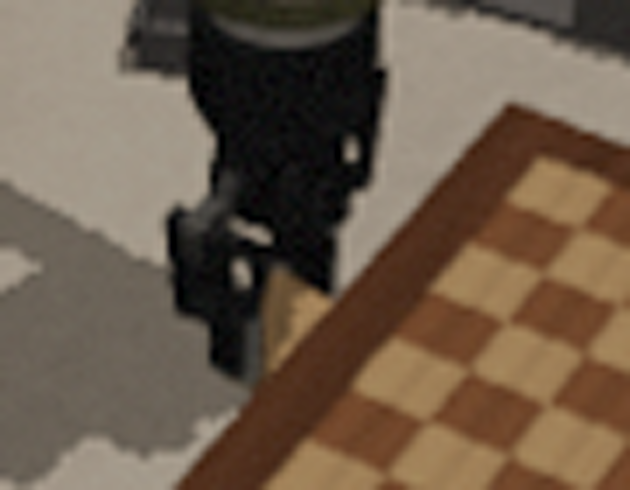

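No contact at TCP z 10, and the finger now covers the wedge's side. Closing.

drive_tool --moves '[[[0,0,0],0],[[0,0,0],0],[[0,0,0],0],[[0,0,0],0],[[0,0,0],0],[[0,0,0],0],[[0,0,0],0],[[0,0,0],0]]' --fingers 36 --squeeze 35

```text
time: 7.42
tool_pos: [569.1, 41.8, 10.4]
tcp_rot: [-180.0, 0.0, -168.5]
ft_force: [-2.2, -3.7, 5.3]
finger_gap: 42.9
```

Run:
```python
from h import *
s=snap("scene");d=r.sense();print(d["tool_pos"],d["ft_force"],d["wrist_torque"],d["finger_gap"])
crop(s,225,175,315,245,7,"pics/s9.png")
```

```text
[569.11548189  41.87187279  10.34633085] [-2.43000268 -2.95811109  4.99832728] [-0.51396909  0.40470009  0.17739713] 43.62464324293059
```

View pics/s9.png

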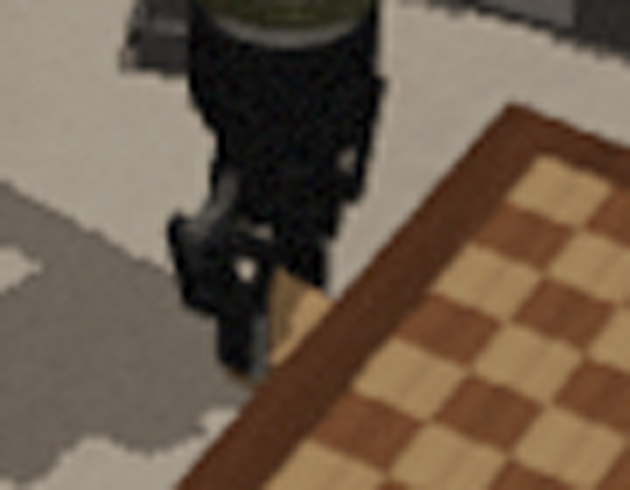

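Gripped (gap 43.6 mm). First tug: 20 mm along the wedge axis.

drive_tool --moves '[[[-1.5,-0.3,0],0],[[-3.9,-0.8,0],0],[[-7.3,-1.5,0],0],[[-10.8,-2.2,0],0],[[-14.2,-2.9,0],0],[[-17.1,-3.5,0],0],[[-19.1,-3.9,0],0],[[-19.6,-4.1,0],0]]'

```text
time: 8.13
tool_pos: [551.1, 38.7, 10.4]
tcp_rot: [180.0, 0.3, -168.5]
ft_force: [9.4, 2.6, -4.1]
finger_gap: 43.5
```

drive_tool --moves '[[[0,0,0],0],[[0,0,0],0],[[0,0,0],0],[[0,0,0],0],[[0,0,0],0],[[0,0,0],0],[[0,0,0],0],[[0,0,0],0]]'

```text
time: 8.8
tool_pos: [551.0, 38.6, 10.4]
tcp_rot: [180.0, 0.2, -168.5]
ft_force: [7.1, 1.8, -2.2]
finger_gap: 43.1
```

Run:
```python
from h import *
s=snap("scene");t=snap("top");d=r.sense();print(d["tool_pos"],d["ft_force"],d["finger_gap"])
o=np.hstack([cv2.resize(x["pixels"][b:b+80,a:a+100,::-1],None,fx=4,fy=4,interpolation=cv2.INTER_CUBIC) for x,a,b in((s,220,165),(t,225,115))]);cv2.imwrite("pics/c10.png",o)
```

```text
[551.01532276  38.62961119  10.383814  ] [ 6.30081637  2.44686847 -4.19248668] 43.181143409640306
```

View pics/c10.png

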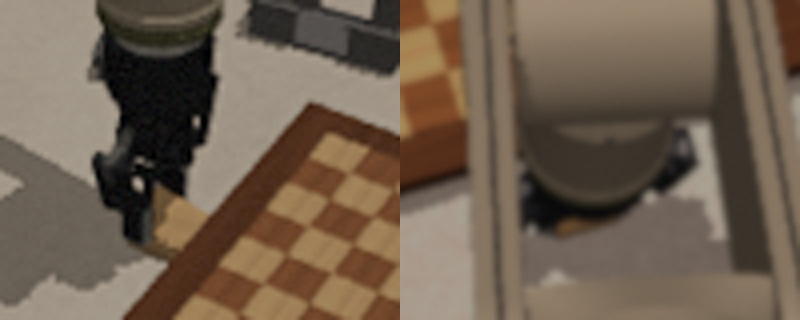

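The scene view shows the wedge drawn out 18 mm with the board in place (drag about 7 N). More tugs.

drive_tool --moves '[[[-1.5,-0.3,0],0],[[-3.9,-0.8,0],0],[[-7.3,-1.5,0],0],[[-10.8,-2.2,0],0],[[-13.2,-2.7,0],0],[[-14.7,-3,0],0],[[-14.7,-3,0],0],[[-14.7,-3,0],0]]'

```text
time: 9.57
tool_pos: [536.1, 35.6, 10.4]
tcp_rot: [180.0, 0.2, -168.5]
ft_force: [6.4, 0.6, -2.7]
finger_gap: 43.1
```

drive_tool --moves '[[[0,0,0],0],[[0,0,0],0],[[0,0,0],0],[[0,0,0],0],[[0,0,0],0],[[0,0,0],0],[[0,0,0],0],[[0,0,0],0]]'

```text
time: 10.23
tool_pos: [536.1, 35.6, 10.4]
tcp_rot: [180.0, 0.2, -168.5]
ft_force: [5.9, 1.0, -1.4]
finger_gap: 42.9
```

Run:
```python
from h import *
s=snap("scene");d=r.sense();print(d["tool_pos"],d["ft_force"],d["finger_gap"])
crop(s,225,155,385,275,5,"pics/s11.png")
```

```text
[536.14958372  35.56328233  10.386619  ] [ 6.09210854  0.76062941 -2.06262183] 43.22979802088751
```

View pics/s11.png

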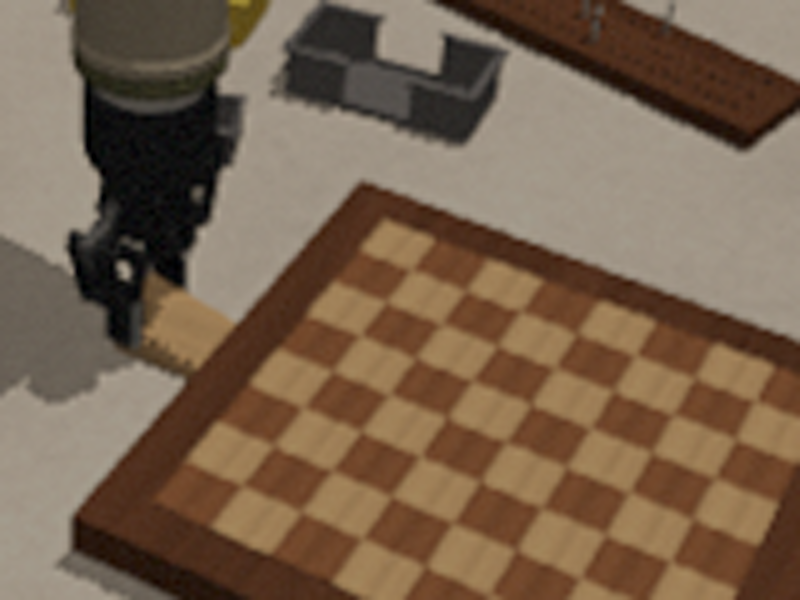

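Wedge about 33 mm out, tip near 39 mm under the edge, board steady. Continuing.

drive_tool --moves '[[[-1.5,-0.3,0],0],[[-3.9,-0.8,0],0],[[-7.3,-1.5,0],0],[[-10.8,-2.2,0],0],[[-13.2,-2.7,0],0],[[-14.7,-3,0],0],[[-14.7,-3,0],0],[[-14.7,-3,0],0]]'

```text
time: 10.95
tool_pos: [521.5, 32.6, 10.4]
tcp_rot: [180.0, 0.2, -168.5]
ft_force: [6.5, 1.3, -2.1]
finger_gap: 43.1
```

drive_tool --moves '[[[0,0,0],0],[[0,0,0],0],[[0,0,0],0],[[0,0,0],0],[[-1,-0.2,0],0],[[-2.9,-0.6,0],0],[[-4.4,-0.9,0],0],[[-4.9,-1,0],0]]'

```text
time: 11.62
tool_pos: [517.0, 31.6, 10.5]
tcp_rot: [-180.0, 0.3, -168.5]
ft_force: [8.9, 2.2, -3.9]
finger_gap: 43.3
```

drive_tool --moves '[[[0,0,0],0],[[0,0,0],0],[[-1,-0.2,0],0],[[-3,-0.6,0],0],[[-5.4,-1.1,0],0],[[-7.8,-1.6,0],0],[[-9.3,-1.9,0],0],[[-9.8,-2,0],0]]'

```text
time: 12.28
tool_pos: [507.3, 29.6, 10.6]
tcp_rot: [-180.0, 0.3, -168.5]
ft_force: [9.4, 1.5, -3.7]
finger_gap: 43.2
```

Run:
```python
from h import *
s=snap("scene");d=r.sense();print(d["tool_pos"],d["ft_force"],d["finger_gap"])
crop(s,225,155,385,275,5,"pics/s12.png")
```

```text
[507.29892386  29.58459841  10.62372236] [ 7.83846675  1.68690641 -4.15415515] 43.2861375423305
```

View pics/s12.png

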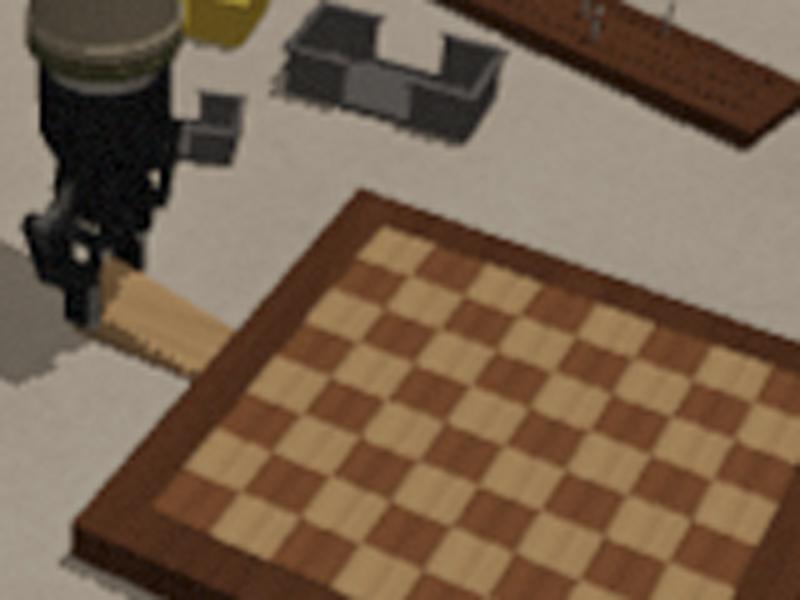

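Board coming down in its place; tip about 11 mm under. Last tugs.

drive_tool --moves '[[[0,0,0],0],[[0,0,0],0],[[-1,-0.2,0],0],[[-2.5,-0.5,0],0],[[-4.4,-0.9,0],0],[[-6.3,-1.3,0],0],[[-7.3,-1.5,0],0],[[-7.8,-1.6,0],0]]'

```text
time: 13.0
tool_pos: [497.9, 27.6, 10.4]
tcp_rot: [-180.0, 0.1, -168.5]
ft_force: [2.2, 0.6, 2.6]
finger_gap: 42.8
```

drive_tool --moves '[[[0,0,0],0],[[0,0,0],0],[[-1,-0.2,0],0],[[-3,-0.6,0],0],[[-5.4,-1.1,0],0],[[-7.8,-1.6,0],0],[[-9.3,-1.9,0],0],[[-9.8,-2,0],0]]'

```text
time: 13.67
tool_pos: [487.9, 25.4, 10.3]
tcp_rot: [-180.0, 0.1, -168.5]
ft_force: [3.2, 1.3, 3.9]
finger_gap: 43.0
```

drive_tool --moves '[[[-1.5,-0.3,0],0],[[-4,-0.8,0],0],[[-7,-1.4,0],0],[[-10,-2,0],0],[[-12,-2.4,0],0],[[-13,-2.6,0],0],[[-13,-2.6,0],0],[[-13,-2.6,0],0]]'

```text
time: 14.33
tool_pos: [474.8, 22.8, 10.3]
tcp_rot: [-180.0, 0.0, -168.5]
ft_force: [1.8, 0.8, 6.6]
finger_gap: 43.2
```

Run:
```python
from h import *
s=snap("scene");d=r.sense();print(d["tool_pos"],d["tcp_rot"],d["ft_force"],d["finger_gap"])
crop(s,205,155,365,275,5,"pics/s13.png")
```

```text
[474.78779163  22.79601467  10.32592044] [-1.79985930e+02  3.49404409e-02 -1.68480916e+02] [2.84963479 0.65230004 7.49989881] 42.9731353707578
```

View pics/s13.png

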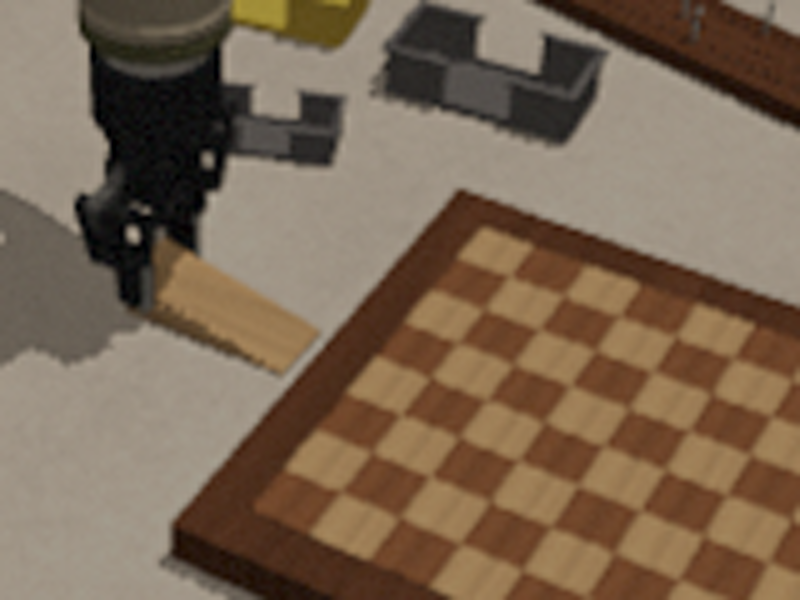

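Clear of the board: in s13 the thin end spans crop (283,373) to (320,332), with shelf visible beyond it. Releasing.

drive_tool --moves '[[[0,0,0],0],[[0,0,0],0],[[0,0,0],0],[[0,0,0],0],[[0,0,0],0],[[0,0,0],0],[[0,0,0],0],[[0,0,0],0]]' --fingers 60

```text
time: 15.05
tool_pos: [474.6, 22.9, 9.9]
tcp_rot: [180.0, -0.0, -168.5]
ft_force: [0.1, 0.2, 0.3]
finger_gap: 59.8
```

drive_tool --moves '[[[0,0,5],0],[[0,0,15],0],[[0,0,30],0],[[-20,0,50],0],[[-40,0,70],0],[[-60,0,80],0],[[-80,0,80],0],[[-90,0,80],0]]'

```text
time: 15.72
tool_pos: [383.9, 22.9, 91.6]
tcp_rot: [-180.0, 0.1, -168.5]
ft_force: [0.1, 0.5, 0.6]
finger_gap: 60.2
```

Run:
```python
from h import *
s=snap("scene");t=snap("top");d=r.sense();print(d["tool_pos"],d["tcp_rot"],d["ft_force"],d["finger_gap"])
crop(s,205,165,305,245,7,"pics/s14.png");crop(t,225,110,325,210,6,"pics/w14.png")
```

```text
[384.07822444  22.94282687  90.86639104] [-1.79975359e+02  8.22554908e-02 -1.68477825e+02] [ 0.58442099  0.45071593 -0.46869878] 59.99385750871256
```

View pics/s14.png

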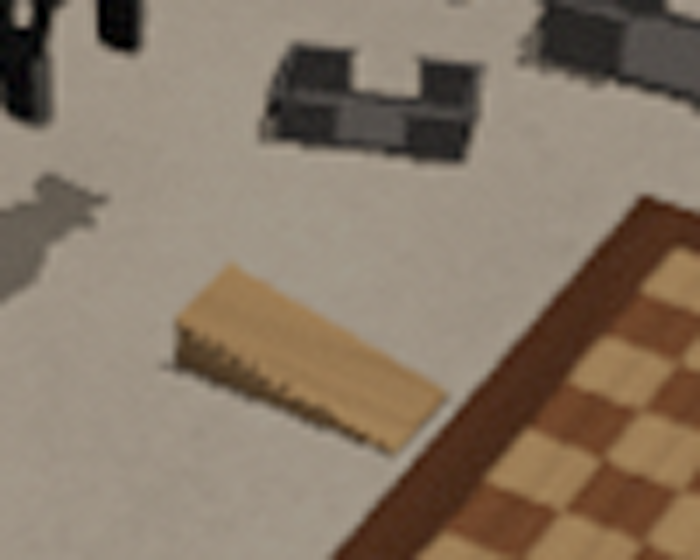

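View pics/w14.png

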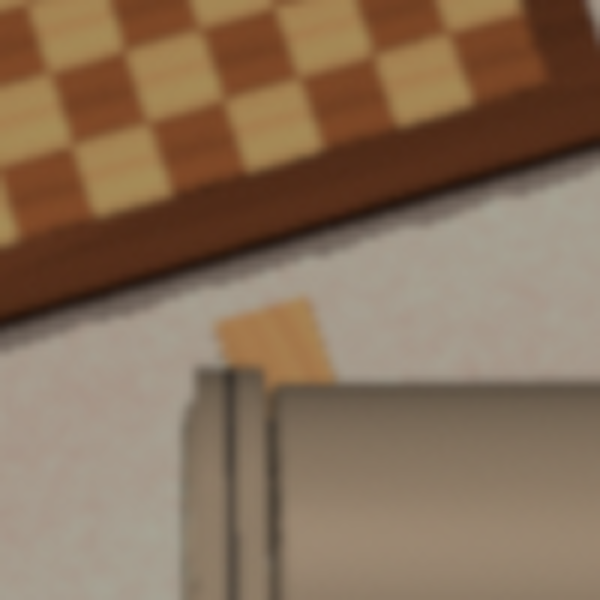

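The wedge lies clear on the shelf. In s14 its top-face corners are at crop (230,262), (178,322), (398,453) and (447,393). Measuring the wedge and the bin.

Run:
```python
from h import *
s=snap("scene");t=snap("top")
g=lambda a,b:((a+.5)/7-.5+205,(b+.5)/7-.5+165)
P={}
for n,a,b,z in(("hf",230,262,28),("hn",178,322,28),("tn",398,453,5),("tf",447,393,5),("hn0",180,367,0)):
    P[n]=pt(s,*g(a,b),z);print(n,P[n].round(1))
h=(P["hf"]+P["hn"])/2;T=(P["tn"]+P["tf"])/2;v=T-h;print("heel",h,"tip",T,np.hypot(*v[:2]),np.degrees(np.arctan2(v[1],v[0])),"mid",(h+T)/2)
# top tip
for a,b in((217,325),(307,297)):print("toptip",pt(t,(a+.5)/6-.5+225,(b+.5)/6-.5+110,5).round(1))
crop(s,270,145,340,190,10,"pics/sb.png");crop(t,125,160,205,240,7,"pics/tb.png")
```

```text
hf [460.5  41.8  28. ]
hn [474.   -2.6  28. ]
tn [580.5  21.    5. ]
tf [569.6  63.5   5. ]
hn0 [ 4.717e+02 -1.000e-01  0.000e+00]
heel [467.24136719  19.58519951  28.        ] tip [575.04738584  42.29124761   5.        ] 110.17124069462938 11.893769575952732 mid [521.14437652  30.93822356  16.5       ]
toptip [564.6  62.7   5. ]
toptip [574.3  21.6   5. ]
```

View pics/sb.png

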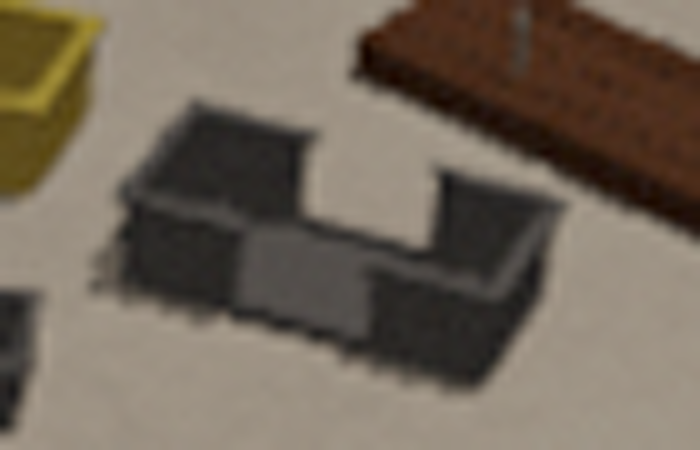

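View pics/tb.png

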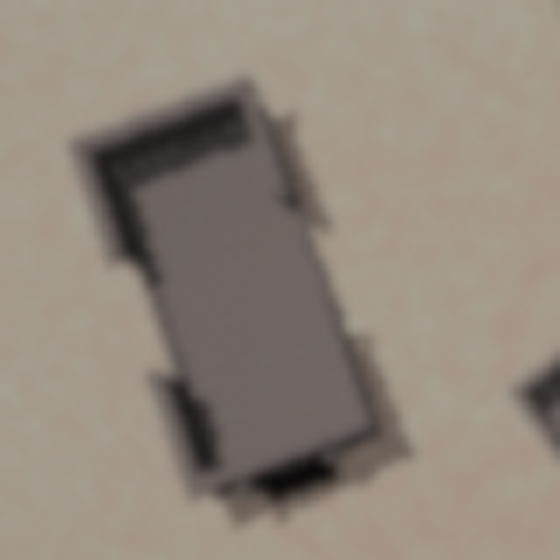

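Run:
```python
from h import *
s=snap("scene");t=snap("top")
def rep(nm,pts):
    p=np.array(pts);c=p.mean(0);a=(p[2]+p[3]-p[0]-p[1])/2;print(nm,p.round(1).tolist(),"c",c.round(1),"L",np.hypot(*a[:2]),np.degrees(np.arctan2(a[1],a[0])), "W",np.hypot(*((p[1]+p[2]-p[0]-p[3])/2)[:2]))
g=lambda a,b:((a+.5)/10-.5+270,(b+.5)/10-.5+145)
rep("scene",[pt(s,*g(a,b),40) for a,b in((193,102),(122,192),(492,296),(566,204))])
g=lambda a,b:((a+.5)/7-.5+125,(b+.5)/7-.5+160)
rep("top",[pt(t,*g(a,b),40) for a,b in((197,490),(378,430),(248,80),(76,146))])
# cut-out edges, scene near side sill patch: top at z=7? far side cut-out top edges z=40
g2=lambda a,b:((a+.5)/10-.5+270,(b+.5)/10-.5+145)
for a,b in((312,132),(440,168)):print("far cut",pt(s,*g2(a,b),40).round(1))
for a,b in((120,258),(155,372)):print("L cut top",pt(t,*g(a,b),40).round(1))
# floor in top: z=3 quad
rep("floor",[pt(t,*g(a,b),3) for a,b in((215,475),(380,425),(262,125),(130,185))])
```

```text
scene [[409.1, 348.4, 40.0], [429.2, 286.2, 40.0], [557.7, 324.5, 40.0], [542.4, 387.6, 40.0]] c [484.6 336.7  40. ] L 136.5571805186388 16.4830990570516 W 65.08903222603834
top [[407.5, 347.1, 40.0], [423.8, 281.7, 40.0], [556.9, 324.1, 40.0], [537.0, 387.7, 40.0]] c [481.3 335.1  40. ] L 137.7599468628864 17.545089338397535 W 66.99369580846127
far cut [451.6 362.5  40. ]
far cut [497.8 375.4  40. ]
L cut top [494.  372.6  40. ]
L cut top [451.2 361.   40. ]
floor [[416.9, 349.1, 3.0], [430.6, 287.4, 3.0], [548.6, 327.4, 3.0], [529.2, 377.9, 3.0]] c [481.3 335.4   3. ] L 120.15016355828442 16.631454492639584 W 58.47153621136279
```

Bin centre: the top view gives (481.3, 335.1) and the scene view (484.6, 336.7), with yaw about 17°. Before the regrasp I'll measure where the fingertips stand relative to the TCP at the gap I'll use. I'll move up above the wedge's middle and look.

drive_tool --moves '[[[20,1,0],0],[[50,3,0],0],[[80,5,0],0],[[110,7,0],0],[[130,8,0],0],[[134,8.3,0],0],[[134,8.3,0],0],[[134,8.3,0],0]]' --fingers 56

```text
time: 16.68
tool_pos: [518.0, 31.2, 89.1]
tcp_rot: [180.0, -0.1, -168.5]
ft_force: [-1.0, 0.0, 0.1]
finger_gap: 56.0
```

Run:
```python
from h import *
s=snap("scene");d=r.sense();print(d["tool_pos"],d["finger_gap"])
crop(s,205,145,295,235,8,"pics/s15.png")
x,y,z0=d["tool_pos"];g=d["finger_gap"]/2
u=np.array([np.cos(np.radians(11.5)),np.sin(np.radians(11.5))]);w=np.array([-u[1],u[0]])
for sg in(-1,1):
  for dz in(0,-7,-15,-22):
    print(sg,dz,[((pix(s,[*(np.array([x,y])+sg*g*w+f*u),z0+dz])-[205,145])*8).round(0).tolist() for f in(-11,11)])
```

```text
[517.59309041  31.21351081  89.22963234] 56.17367488146898
-1 0 [[279.0, 435.0], [331.0, 455.0]]
-1 -7 [[279.0, 450.0], [331.0, 471.0]]
-1 -15 [[280.0, 468.0], [331.0, 488.0]]
-1 -22 [[280.0, 483.0], [331.0, 504.0]]
1 0 [[364.0, 356.0], [415.0, 375.0]]
1 -7 [[364.0, 371.0], [415.0, 391.0]]
1 -15 [[364.0, 388.0], [414.0, 408.0]]
1 -22 [[364.0, 403.0], [414.0, 423.0]]
```

View pics/s15.png

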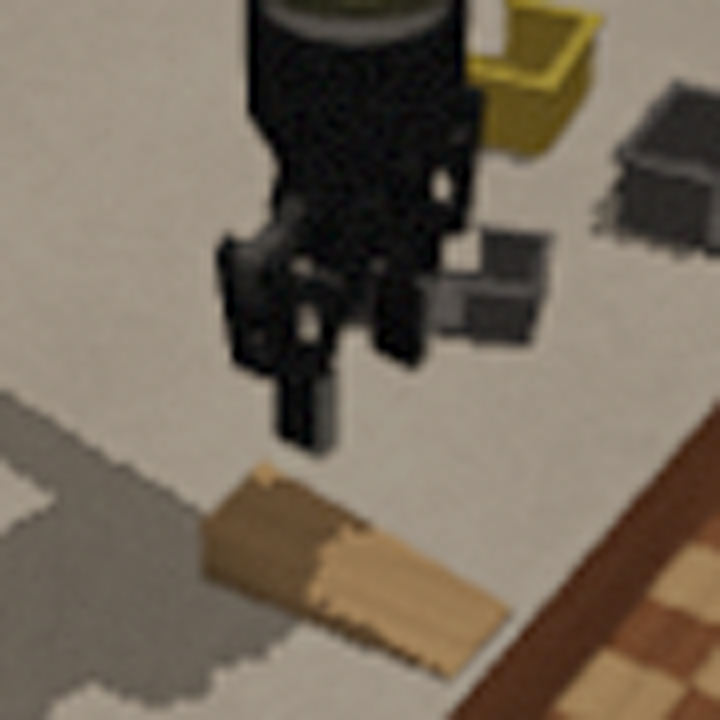

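drive_tool --moves '[[[2,0,0],0],[[2,0,0],0],[[2,0,0],0],[[2,0,0],0],[[2,0,0],0],[[2,0,0],0],[[2,0,0],0],[[2,0,0],0]]' --fingers 43.5

```text
time: 17.4
tool_pos: [520.6, 31.2, 89.9]
tcp_rot: [180.0, 0.0, -168.5]
ft_force: [-1.0, 0.3, 0.4]
finger_gap: 43.7
```

Run:
```python
from h import *
s=snap("scene");d=r.sense();print(d["tool_pos"],d["finger_gap"])
crop(s,225,175,265,215,16,"pics/s16.png")
x,y,z0=d["tool_pos"];g=d["finger_gap"]/2
u=np.array([np.cos(np.radians(11.5)),np.sin(np.radians(11.5))]);w=np.array([-u[1],u[0]])
for sg in(-1,1):
  for dz in(0,-7,-15,-22):
    print(sg,dz,[((pix(s,[*(np.array([x,y])+sg*g*w+f*u),z0+dz])-[225,175])*16).round(0).tolist() for f in(-11,11)])
```

```text
[520.63105245  31.20485048  89.94215197] 43.168201026941105
-1 0 [[271.0, 374.0], [374.0, 416.0]]
-1 -7 [[271.0, 405.0], [374.0, 447.0]]
-1 -15 [[271.0, 440.0], [374.0, 482.0]]
-1 -22 [[271.0, 471.0], [374.0, 513.0]]
1 0 [[401.0, 253.0], [503.0, 292.0]]
1 -7 [[400.0, 283.0], [502.0, 323.0]]
1 -15 [[400.0, 318.0], [502.0, 358.0]]
1 -22 [[400.0, 348.0], [501.0, 388.0]]
```

View pics/s16.png

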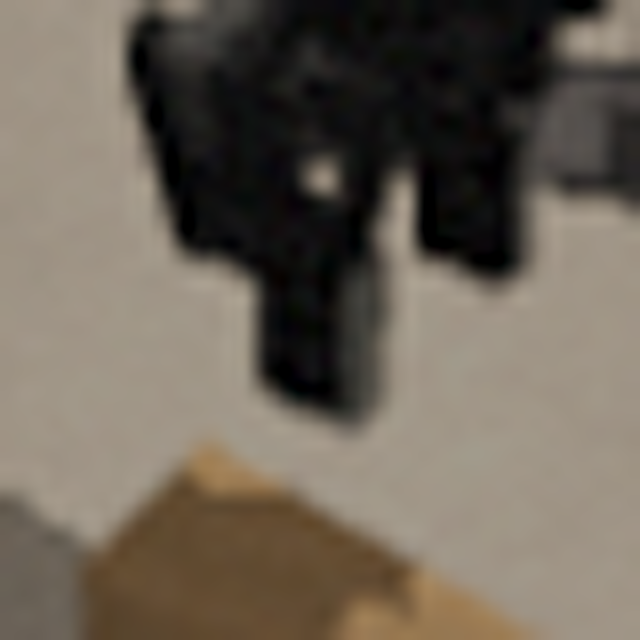

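Fingertips project within about 2 mm of the TCP height at this gap, so TCP z ≈ 7.5 puts the tips about 7 mm up. That suits the 16.5 mm thick middle and leaves the bin sill clear. The gripper columns also match the scene camera, so I give that camera more weight. Opening and lowering.

drive_tool --moves '[[[0,0,0],0],[[0,0,0],0],[[0,0,0],0],[[0,0,-15],0],[[0,0,-32],0],[[0,0,-46],0],[[0,0,-55],0],[[0,0,-58],0]]' --fingers 62

```text
time: 18.12
tool_pos: [519.3, 31.2, 30.1]
tcp_rot: [180.0, -0.2, -168.5]
ft_force: [-0.8, 0.5, 0.3]
finger_gap: 62.1
```

drive_tool --moves '[[[0,0,-4],0],[[0,0,-9],0],[[0,0,-14],0],[[0,0,-18],0],[[0,0,-21],0],[[0,0,-23.5],0],[[0,0,-24.5],0],[[0,0,-24.5],0]]'

```text
time: 18.78
tool_pos: [520.5, 31.2, 7.2]
tcp_rot: [180.0, -0.0, -168.5]
ft_force: [0.5, -0.3, -0.5]
finger_gap: 62.2
```

Run:
```python
from h import *
s=snap("scene");d=r.sense();print(d["tool_pos"],d["ft_force"],d["finger_gap"])
crop(s,215,165,295,235,8,"pics/s17.png")
```

```text
[520.63114     31.23363465   7.4174719 ] [-0.23436444  0.35498094  0.04176158] 62.02868123408971
```

View pics/s17.png

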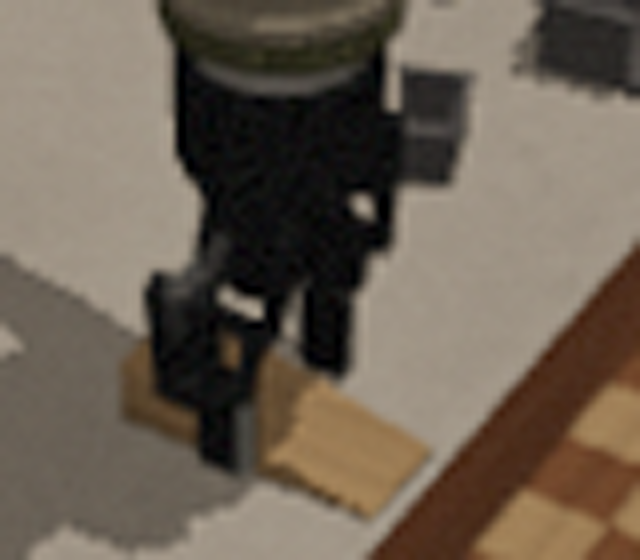

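The fingers straddle the wedge's middle (near tip at crop (230,470)). Closing, then a small lift.

drive_tool --moves '[[[0,0,0],0],[[0,0,0],0],[[0,0,0],0],[[0,0,0],0],[[0,0,0],0],[[0,0,0],0],[[0,0,0],0],[[0,0,0],0]]' --fingers 36 --squeeze 40

```text
time: 19.5
tool_pos: [521.2, 31.2, 8.0]
tcp_rot: [-180.0, 0.1, -168.5]
ft_force: [-0.3, -1.2, 5.1]
finger_gap: 42.9
```

drive_tool --moves '[[[0,0,0],0],[[0,0,2],0],[[0,0,6],0],[[0,0,12],0],[[0,0,20],0],[[0,0,28],0],[[0,0,35],0],[[0,0,40],0]]'

```text
time: 20.17
tool_pos: [521.4, 31.2, 49.0]
tcp_rot: [-180.0, 0.1, -168.5]
ft_force: [0.3, 0.2, -0.8]
finger_gap: 42.9
```

Run:
```python
from h import *
s=snap("scene");d=r.sense();print(d["tool_pos"],d["ft_force"],d["wrist_torque"],d["finger_gap"])
crop(s,215,155,295,235,8,"pics/s18.png")
```

```text
[521.92185987  31.18185941  49.77018728] [ 1.91218589 -0.5526286   0.32517066] [ 0.01250107 -0.05068976  0.02909039] 42.93572419893394
```

View pics/s18.png

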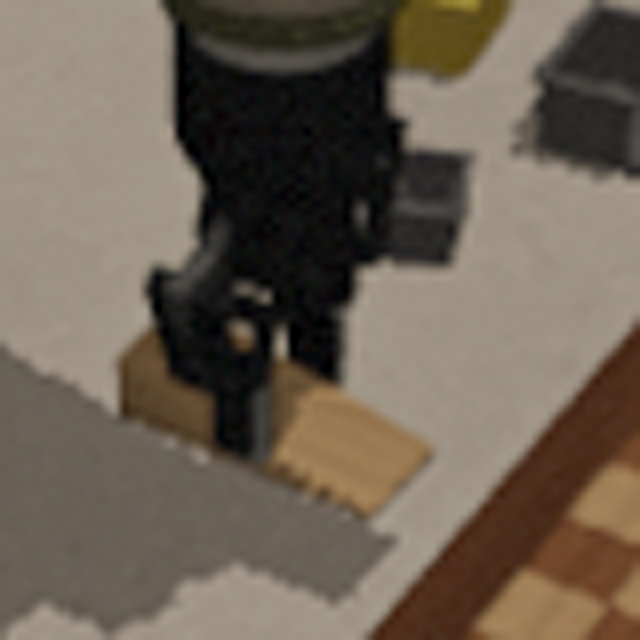

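Wedge lifted level, gap 42.9 mm. Carrying it high to above the bin.

drive_tool --moves '[[[0,5,12],0],[[-2,18,28],0],[[-4,36,42],0],[[-7,58,54],1],[[-10,82,64],2],[[-13,106,70],3],[[-16,130,72],4],[[-18,154,72],5.3]]'

```text
time: 20.88
tool_pos: [502.7, 186.9, 121.1]
tcp_rot: [180.0, 0.1, -163.1]
ft_force: [0.1, 0.1, -1.1]
finger_gap: 42.8
```

drive_tool --moves '[[[-3,26,0],0],[[-6,52,0],0],[[-9,78,0],0],[[-12,104,0],0],[[-15,126,0],0],[[-17,142,0],0],[[-18,150,0],0],[[-18,151,0],0]]'

```text
time: 21.55
tool_pos: [484.0, 337.8, 119.7]
tcp_rot: [180.0, -0.0, -163.1]
ft_force: [-0.8, -0.3, -1.0]
finger_gap: 42.7
```

Run:
```python
from h import *
s=snap("scene");t=snap("top");d=r.sense();print(d["tool_pos"],d["tcp_rot"],d["ft_force"],d["finger_gap"])
crop(s,260,105,350,195,7,"pics/s19.png")
```

```text
[484.51095252 335.97075103 119.50308222] [-1.79976312e+02 -1.86914107e-02 -1.63145553e+02] [-0.3801213  -0.060032   -0.39800802] 42.82548794444951
```

View pics/s19.png

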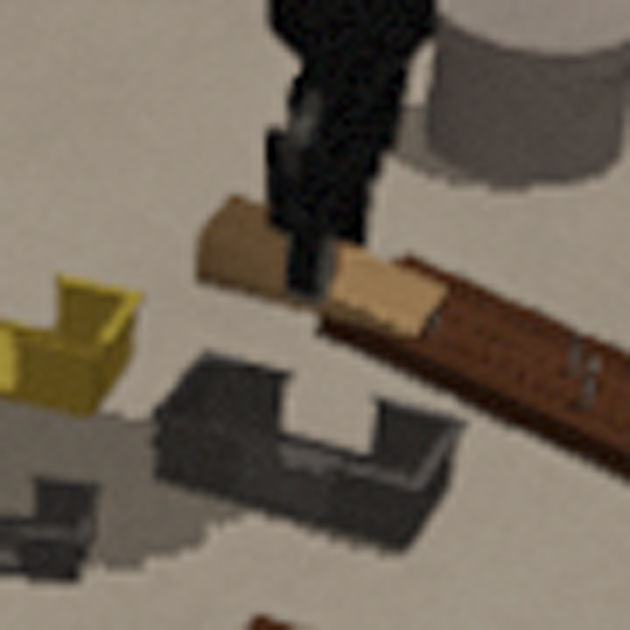

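Level and in line over the bin. Lowering to just above the rim for a check.

drive_tool --moves '[[[0,0,-5],0],[[0,0,-15],0],[[0,0,-27],0],[[0,0,-40],0],[[0,0,-50],0],[[0,0,-56],0],[[0,0,-58],0],[[0,0,-58],0]]'

```text
time: 22.32
tool_pos: [484.0, 335.8, 60.3]
tcp_rot: [-180.0, -0.1, -163.2]
ft_force: [-0.3, -0.4, -0.3]
finger_gap: 42.4
```

Run:
```python
from h import *
s=snap("scene");t=snap("top");d=r.sense();print(d["tool_pos"],d["ft_force"],d["finger_gap"])
crop(s,270,130,340,190,10,"pics/s20.png");crop(t,125,150,215,240,7,"pics/t20.png")
```

```text
[484.9755093  336.39255232  61.81649094] [ 0.98057531 -0.76312246 -0.53051646] 42.54194629794835
```

View pics/s20.png

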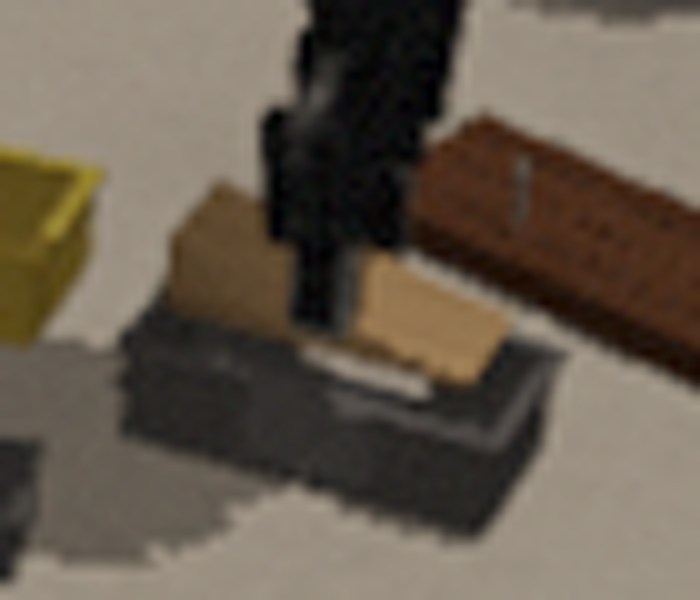

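View pics/t20.png

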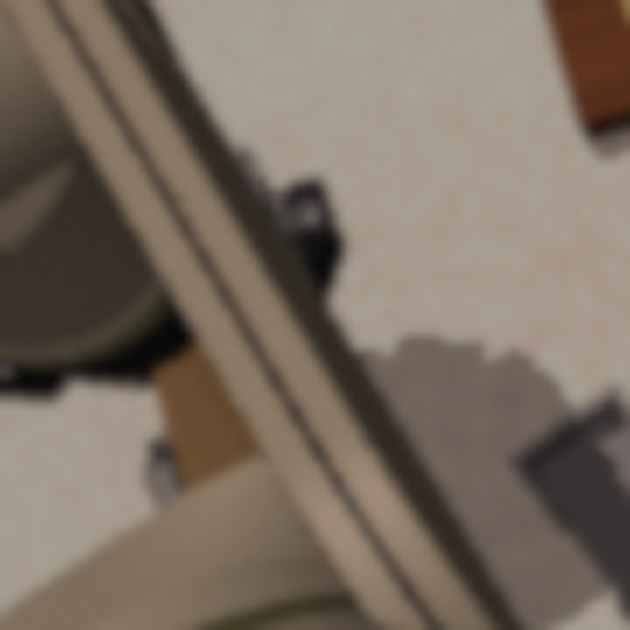

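Run:
```python
from h import *
s=snap("scene")
g=lambda a,b:((a+.5)/10-.5+270,(b+.5)/10-.5+130)
zb=54.3
P={n:pt(s,*g(a,b),zb+z) for n,a,b,z in(("hf",222,182,28),("hn",172,240,28),("tn",472,383,5),("tf",513,325,5),("hb",172,302,0))}
for n in P:print(n,P[n].round(1))
h=(P["hf"]+P["hn"])/2;T=(P["tn"]+P["tf"])/2;v=T-h;m=(h+T)/2;print(np.hypot(*v[:2]),np.degrees(np.arctan2(v[1],v[0])),m)
B=np.array([484.6,336.7]);a=np.radians(16.7);d=m[:2]-B;print("in bin",d@[np.cos(a),np.sin(a)],d@[-np.sin(a),np.cos(a)])
```

```text
hf [428.9 336.   82.3]
hn [441.  294.8  82.3]
tn [546.3 325.4  59.3]
tf [534.9 363.7  59.3]
hb [438.8 300.   54.3]
109.62737244249207 15.448887212674192 [487.7998744 329.9787301  70.8      ]
in bin 1.1334840686915761 -7.357301078096389
```

Run:
```python
from h import *
s=snap("scene");t=snap("top");d=r.sense();print(d["tool_pos"],d["tcp_rot"])
a=np.radians(16.8);u=np.array([np.cos(a),np.sin(a)]);w=np.array([-u[1],u[0]])
g=lambda q,b:((q+.5)/7-.5+125,(b+.5)/7-.5+150)
for B in([481.3,335.1],[484.6,336.7]):
  for q,b,z in((157,365,74),(182,490,80)):
    p=pt(t,*g(q,b),z);e=p[:2]-B;print(p.round(1),"bin",e@u,e@w)
x,y,z0=d["tool_pos"]
for sg in(-1,):
  for dz in(3,0,-3,-7):
    print(sg,dz,[((pix(s,[*(np.array([x,y])+sg*22*w+f*u),z0+dz])-[270,130])*10).round(0).tolist() for f in(-11,11)])
# predicted wedge corners for wedge centred at TCP, zb=54.3
for n,f,l,z in(("hf",-55,22,28),("hn",-55,-22,28),("tn",55,-22,5),("tf",55,22,5),("hb",-55,-22,0)):
    print(n,((pix(s,[*(np.array([x,y])+l*w+f*u),54.3+z])-[270,130])*10).round(0))
crop(s,280,145,330,175,16,"pics/s21.png");crop(t,140,185,175,225,16,"pics/t21.png")
```

```text
[485.18395831 336.57483509  62.28539116] [ 1.79982799e+02  7.95537500e-02 -1.63174477e+02]
[473. 351.  74.] bin -3.394967621946312 17.636586264642435
[427.3 342.   80. ] bin -49.711100833722995 22.212128981210075
[473. 351.  74.] bin -7.016572838913289 17.05867999850792
[427.3 342.   80. ] bin -53.33270605068997 21.634222715075563
-1 3 [[289.0, 303.0], [351.0, 320.0]]
-1 0 [[289.0, 311.0], [350.0, 327.0]]
-1 -3 [[288.0, 318.0], [349.0, 335.0]]
-1 -7 [[287.0, 328.0], [348.0, 345.0]]
hf [222. 169.]
hn [172. 228.]
tn [473. 369.]
tf [517. 305.]
hb [167. 298.]
```

View pics/s21.png

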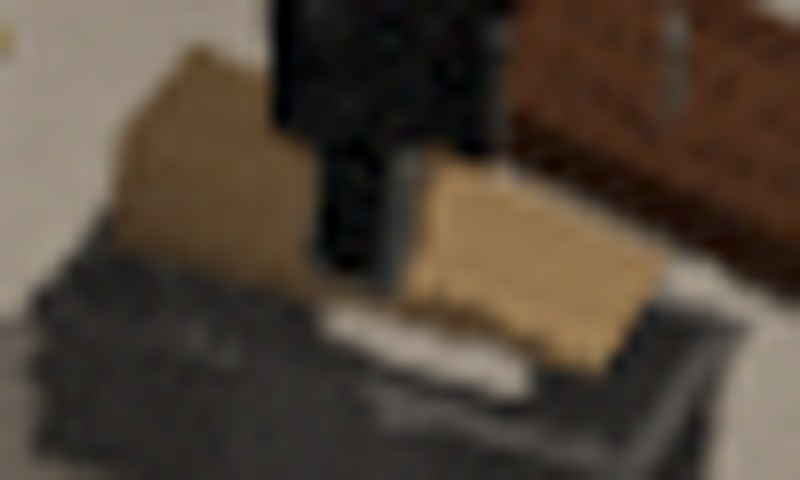

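View pics/t21.png

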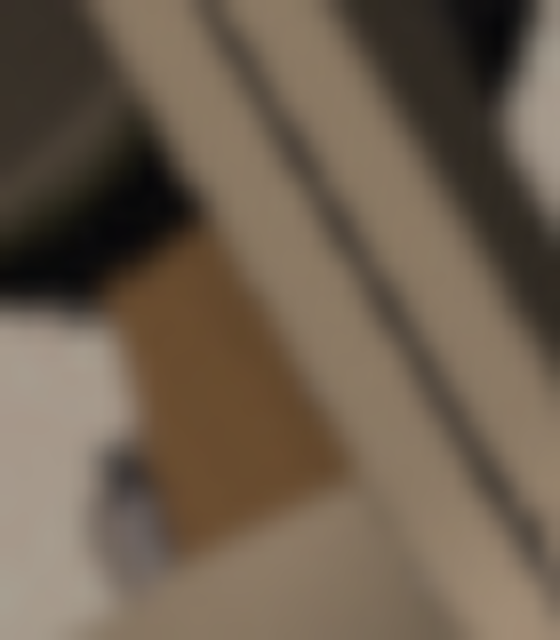

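The wedge shows up 0.7 px lower in the scene view than the centred prediction, which is about 3 mm in height or 4 mm across. The top view and the arm both say it is centred. With ±7 mm clearance I'll nudge about 1.5 mm left, turn 1° and lower with force checks.

drive_tool --moves '[[[-0.4,1.4,0],1],[[-0.4,1.4,-4],1],[[-0.4,1.4,-10],1],[[-0.4,1.4,-17],1],[[-0.4,1.4,-24],1],[[-0.4,1.4,-31],1],[[-0.4,1.4,-36],1],[[-0.4,1.4,-38],1]]'

```text
time: 23.23
tool_pos: [483.4, 337.1, 21.7]
tcp_rot: [-180.0, -0.1, -162.2]
ft_force: [-1.0, 0.5, -0.5]
finger_gap: 42.7
```

Run:
```python
from h import *
s=snap("scene");d=r.sense();print(d["tool_pos"],d["ft_force"],d["wrist_torque"],d["finger_gap"])
crop(s,270,130,340,190,10,"pics/s22.png")
```

```text
[483.42282798 337.12731792  21.90019615] [-1.09847211 -0.50601404 -0.65677588] [0.05135999 0.03712902 0.02639809] 42.87550412016736
```

View pics/s22.png

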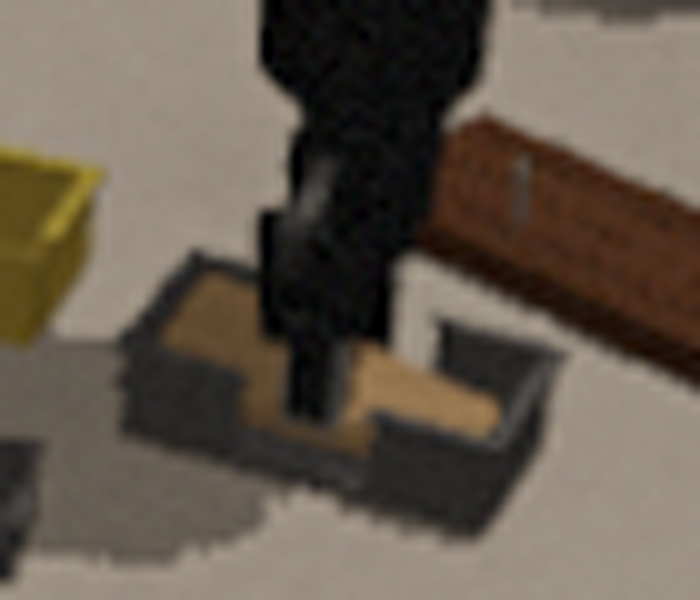

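The wedge is inside the bin with no contact force. Final slow lowering.

drive_tool --moves '[[[0.5,0,-1],0],[[0.5,0,-3],0],[[0.5,0,-5],0],[[0.5,0,-7],0],[[0.5,0,-8.5],0],[[0.5,0,-9.5],0],[[0.5,0,-9.5],0],[[0.5,0,-9.5],0]]'

```text
time: 23.95
tool_pos: [484.7, 337.6, 13.9]
tcp_rot: [-180.0, -0.0, -162.2]
ft_force: [-0.7, 0.7, -0.3]
finger_gap: 42.6
```

drive_tool --moves '[[[0,0,-0.3],0],[[0,0,-0.6],0],[[0,0,-0.9],0],[[0,0,-1.2],0],[[0,0,-1.5],0],[[0,0,-1.5],0],[[0,0,-1.5],0],[[0,0,-1.5],0]]'

```text
time: 24.62
tool_pos: [484.8, 337.6, 12.5]
tcp_rot: [-180.0, 0.0, -162.2]
ft_force: [0.1, 0.2, -0.7]
finger_gap: 42.8
```

drive_tool --moves '[[[0,0,-0.3],0],[[0,0,-0.6],0],[[0,0,-0.9],0],[[0,0,-1.2],0],[[0,0,-1.5],0],[[0,0,-1.5],0],[[0,0,-1.5],0],[[0,0,-1.5],0]]'

```text
time: 25.28
tool_pos: [484.8, 337.6, 11.0]
tcp_rot: [-180.0, -0.0, -162.2]
ft_force: [0.0, -0.4, 1.4]
finger_gap: 42.6
```

drive_tool --moves '[[[0,0,-0.2],0],[[0,0,-0.4],0],[[0,0,-0.6],0],[[0,0,-0.6],0],[[0,0,-0.6],0],[[0,0,-0.6],0],[[0,0,-0.6],0],[[0,0,-0.6],0]]'

```text
time: 25.95
tool_pos: [484.8, 337.6, 11.0]
tcp_rot: [-180.0, -0.0, -162.2]
ft_force: [-4.4, -3.0, 7.9]
finger_gap: 43.0
```

Contact at TCP z 11.0 (expected about 10.7), force 8 N: seated on the floor. Releasing and looking.

drive_tool --moves '[[[0,0,0.3],0],[[0,0,0.6],0],[[0,0,0.6],0],[[0,0,0.6],0],[[0,0,0.6],0],[[0,0,0.6],0],[[0,0,0.6],0],[[0,0,0.6],0]]' --fingers 60 --squeeze 30

```text
time: 26.62
tool_pos: [484.7, 337.6, 10.9]
tcp_rot: [-180.0, -0.0, -162.2]
ft_force: [-0.5, -0.5, 0.3]
finger_gap: 60.2
```

drive_tool --moves '[[[0,0,4],0],[[0,0,12],0],[[0,0,24],0],[[0,0,40],0],[[0,0,60],0],[[0,0,85],0],[[0,0,110],0],[[0,0,130],0]]'

```text
time: 27.28
tool_pos: [485.5, 338.1, 144.7]
tcp_rot: [180.0, 0.2, -162.2]
ft_force: [1.3, 0.2, -0.4]
finger_gap: 59.9
```

drive_tool --moves '[[[-20,20,15],0],[[-40,45,30],0],[[-60,75,40],0],[[-80,105,45],0],[[-100,135,45],0],[[-120,165,45],0],[[-130,180,45],0],[[-130,180,45],0]]'

```text
time: 27.95
tool_pos: [351.9, 521.0, 187.6]
tcp_rot: [179.9, 0.1, -161.9]
ft_force: [0.1, 0.1, 0.6]
finger_gap: 59.9
```

Run:
```python
from h import *
s=snap("scene");t=snap("top");d=r.sense();print(d["time"],d["tool_pos"],d["ft_force"],d["finger_gap"])
crop(s,270,130,340,190,10,"pics/s23.png");crop(t,125,160,205,240,7,"pics/t23.png");cv2.imwrite("pics/top23.png",t["pixels"][:,:,::-1])
```

```text
28.05 [354.39965692 518.10672169 187.07033228] [ 0.55056018 -0.31090578 -0.75271724] 60.270334111902905
```

View pics/s23.png

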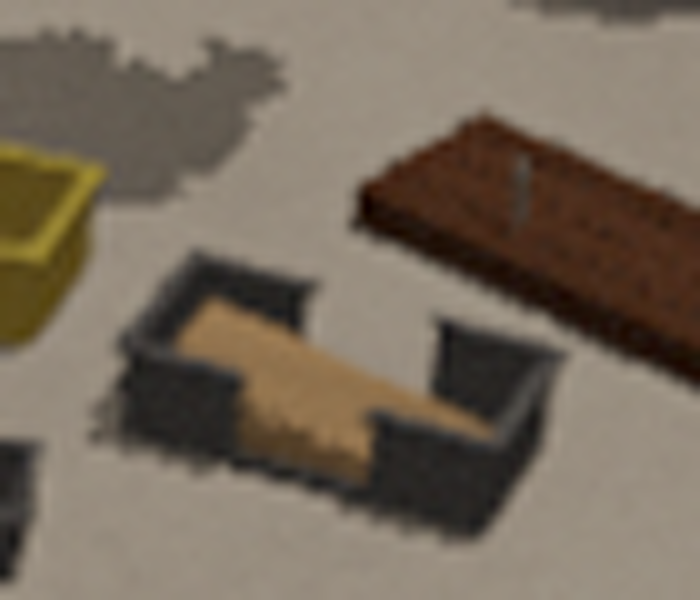

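View pics/t23.png

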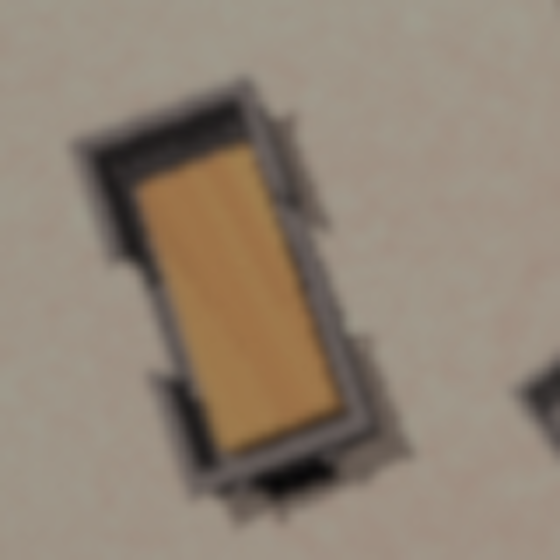

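View pics/top23.png

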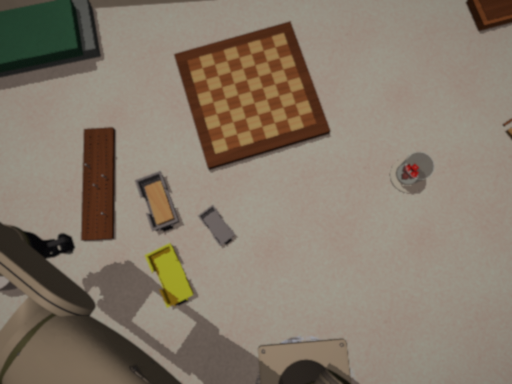

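Run:
```python
from h import *
t=snap("top")
g=lambda q,b:((q+.5)/7-.5+125,(b+.5)/7-.5+160)
P=[pt(t,*g(q,b),z) for q,b,z in((137,183,8),(248,145,8),(343,412,31),(222,452,31))]
m=np.mean(P,0);L=np.hypot(*((P[0]+P[1]-P[2]-P[3])/2)[:2]);a=np.radians(17.2);e=m[:2]-[481.3,335.1]
print(L,m,e@[np.cos(a),np.sin(a)],e@[-np.sin(a),np.cos(a)])
for u,v,z in((210,165.5,32),(328.5,129.5,32)): print(pt(t,u,v,z).round(1))
crop(t,165,10,340,175,4,"pics/bd.png")
d=r.sense();print(np.abs(d["qd"]).max(),d["tool_pos"])
```

```text
112.87937392256521 [480.71608933 335.31403928  19.5       ] -0.4945040947553427 0.37713417797957377
[563.4 195.6  32. ]
[ 636.9 -123.4   32. ]
1.320399650724901 [355.07987462 517.38689979 186.84700295]
```

View pics/bd.png

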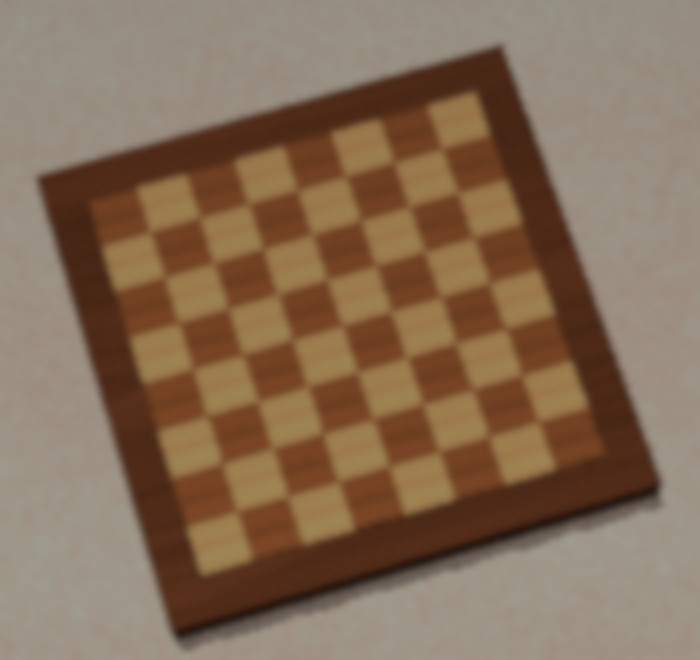

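Run:
```python
import cv2,numpy as np
a=cv2.imread("pics/top0.png",0);b=cv2.imread("pics/top23.png",0)
for n,(x,y,w,h) in dict(far=(185,25,110,50),near=(200,100,110,50),cup=(385,145,55,55),crib=(75,120,50,125),bin=(130,165,25,65)).items():
    m=cv2.matchTemplate(b[y-8:y+h+8,x-8:x+w+8],a[y:y+h,x:x+w],cv2.TM_CCOEFF_NORMED);_,v,_,l=cv2.minMaxLoc(m);print(n,l[0]-8,l[1]-8,round(v,3))
```

```text
far 0 1 0.987
near 0 2 0.983
cup 0 0 1.0
crib 0 0 1.0
bin 0 0 0.979
```

drive_tool --moves '[[[0,0,0],0],[[0,0,0],0],[[0,0,0],0],[[0,0,0],0],[[0,0,0],0],[[0,0,0],0],[[0,0,0],0],[[0,0,0],0]]'

```text
time: 28.77
tool_pos: [354.8, 517.6, 185.9]
tcp_rot: [-180.0, -0.0, -162.2]
ft_force: [-0.3, 0.7, 0.8]
finger_gap: 60.1
```

```bash
python3 -c "
from bench import r
print(r.hand_in())"
```

```text
the job is handed in; nothing more can be done
None
```

The wedge is in the long grey bin, flat and slope up, and the job is handed in at about 29 s. No verdict came back.

**What I did:** I drew the wedge out from under the board in six small tugs, pausing for a fraction of a second between them (drag about 6–9 N). I let go of it on the shelf clear of the board, then took it again by its middle. I lowered it until it touched the bin floor, with about 8 N on the wrist, before opening the fingers.

**Last checks:**
- **Wedge in the bin:** the top view puts it within about 0.5 mm of the bin's centre both ways. That is better than the roughly 2 mm calibration can vouch for.
- **Board:** it looks flat on its feet. Its picture moved 1–2 pixels (about 3–5 mm) towards the robot, which includes its coming down. I did not measure its tilt.
- **Cup, coaster and cribbage board:** no shift in the top view.
- **Robot:** clear of everything at the end.

**What failed or disagreed:**
- **First grasp:** the fingers closed on top of the wedge, because the fingertips stood about level with the TCP at these openings, not 22 mm ahead of it. It pressed about 9 N on the wedge. I opened, went lower and gripped it properly.
- **Cameras:** they differed by 3–5 mm in x. Above the bin the scene view put the wedge up to 7 mm off centre, while the top view and the arm said it was centred. The final picture agreed with the top view and the arm.

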